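# Brace the camera remote against the mirror base and hold its stick over

## Robot

A 6-joint arm with a two-finger parallel gripper is mounted at the origin on the work surface. World frame = base frame: x ahead of the robot, y to its left, z up, the work surface at z = 0. Lengths are in m, angles in rad, forces in N, time in s.
With the tool pointing down it reaches from about 0.35 to 0.775 m from the base axis. Payload 7.3 kg.
Tool frame: the origin (TCP) lies between the finger pads; the fingertips stand 8 mm ahead of it and the grasp point (between the pads) lies 11 mm behind it (robot.nose_length is the distance from the TCP to the fingertips, in m); z points along the fingers, y is the line along which they close (so a half turn about z gives the same grasp; the last joint's range is limited). The gripper opens to 92 mm and grips with 3 to 60 N. Pads are 19 mm wide; open, the fingers measure 130 mm over their backs; the gripper's body (75 mm by 190 mm) begins 47 mm behind the grasp point.
Start: joints at [1.066, 0.342, 1.524, -0, 1.275, -0.146], TCP at [0.184, 0.492, 0.235] pointing down, gripper open.
Joint ranges: [-2.53, 2.53], [-0.77, 2.02], [0.04, 2.7], [-1, 4.14], [0.28, 2.66], [-3.11, 3.11]. Speed limits (rad/s): [2.57, 2.57, 3.14, 3.14, 3.14, 3.14].

## Interface

Orientations are given as [roll, pitch, yaw] about the fixed x, y, z axes, in that order (R = Rz(yaw) Ry(pitch) Rx(roll)).
In Python, from cell import robot gives the robot as it stands. The module is installed in compiled form; this text tells all that it offers.
- The arm moves only by the shell command python3 -m jog 'ROWS' [FORCE]. ROWS is JSON, a list that holds one entry, the list of rows, each a list of 5 numbers: the gripper's target within -1 to 1 (fully open at 1, half-way at 0, shut at -1), then the shift along the tool's x, y, z in m, then the turn about the tool's z in rad. A call has 1 to 5 rows; each row is the pose to reach, as a shift and turn from the pose commanded when the call began, along the tool's axes at that moment; what a row does not reach only later rows make up. A row lasts 1/12 s, in which the tool goes at most 41.7 mm and 7.16 degrees, less where a joint would pass 70% of its speed; a pose out of reach is approached as far as the arm can. A call with a gripper value outside its range is refused whole. The fingers move at their own pace and stop on an object; FORCE is the grip in N (left out, the last holds). Time passes only in rows, so rows that repeat a pose let the fingers close. It gives the time, the measured TCP pose, the force, the opening and the grip force at its end, in the units of the state.
- robot.observe(): the state, without advancing time (a new reading comes with each control period).
- robot.read_camera(name): name is "scene" or "top" or "wrist"; returns the picture (384x512x3 uint8, red, green, blue); there is no depth.
- robot.camera_model(name): a dict with "camera_matrix" (3x3 intrinsics, pixels), "position" and "attitude" of the camera in the world; the wrist camera has in their place "mount" (4x4, takes a point from camera to tool coordinates, whose origin is the TCP and whose axes are the flange's). Camera axes: x right, y down, z forward; pixel columns grow to the right and rows downward; lengths in m; the calibration is good to about 2 mm. A picture is of the moment at which its call begins: read the wrist's pose just before it. camera_model takes no time and is no camera call.
- robot.hand_in(): hands the job in; it is judged then, once.
The state is a dict: "time": time; "qpos": joint angles; "qvel": joint speeds; "joint_efforts": joint torques, N m; "tool_pos": TCP position; "tool_rot": TCP orientation; "contact_force": force on the tool from outside, world axes, zero at the start; "torque": the same for the moment, N m; "opening": finger opening in m; "grip_force": force on a finger pad.
Only numpy, scipy, OpenCV 4.12 (cv2) and the standard library are available. Lean on these libraries where they do the work, as an engineer would, in place of code of your own. Each camera call takes 0.05 s, during which the arm holds its last target. There are 200 camera calls.

## Task

Slide the loose camera remote across the make-up table, keeping it on the tabletop, until one of its short ends sits flush against a long side of the table mirror's heavy base, and let go of it. Then gently tilt its spring-centred stick straight towards the mirror, well past half of its travel, and keep it there for two full seconds so that the base takes the push; never press the remote hard into the base. Finally let the stick come back upright with the remote still flush against the base, and leave everything else on the table where it is.

Things in the scene. Friction and masses are not known exactly. Their poses are not given: they have to be found in the camera images.
- remote: Loose black box, 60 mm (its x) by 200 mm (its y) by 40 mm tall, about 0.7 kg, with one stick in the middle of its top; origin: centre of the underside. Either short end may go against the mirror base; it can be gripped across its 60 mm width near either end. It lies on slippery glides: it skids along when the stick is pushed unbraced, and comes off the base when a gripped stick is pulled back.
- remote_end_a (a point): centre of the remote's short end face at its +y end, 20 mm above the underside (100 mm from the middle)
- remote_end_b (a point): centre of the remote's short end face at its -y end, 20 mm above the underside (100 mm from the middle)
- stick_pivot (a point): the stick's pivot, on the middle line of the remote, 40 mm above its underside; does not move with the stick
- stick_knob (a point): middle of the stick's knob, 72 mm from the pivot along the stick. The knob is a black upright cylinder 26 mm across and 34 mm long; its top is 89 mm above the pivot; below it there is a 12 mm steel shaft and a low rubber boot.
- tilt_long (a joint): stick tilt along the remote's length, rad: 0 upright, positive with the knob leaning to the remote's +y (end a), negative to -y (end b); stops at -0.5 and +0.5. A spring of 0.85 N m/rad brings it back to 0 by itself when let go (about 4.5 N at the knob for 0.38 rad).
- tilt_cross (a joint): stick tilt across the remote, rad: 0 upright, positive with the knob leaning to the remote's +x; same stops and spring
- mirror: Round table mirror on a dark steel base that does not move, left or right of the remote. The base is a block 200 mm (its x, the long sides) by 100 mm (its y) by 40 mm tall; the upright disc, 144 mm across and 14 mm thick, stands over the middle of the base, facing its +y and -y, from 93 to 237 mm height. Origin: centre of the base's underside, so the long side faces lie 50 mm to either side of it along its y.
- vanity_case: Small black hard case with metal edges and a top handle, 190 x 100 x 85 mm, 110 mm with its handle, fixed; on the other side of the remote from the mirror. Not to be used. Origin: centre of the underside.
- foundation: amber glass bottle with black cap, 38 mm across, 110 mm tall, loose; origin under its centre
- spray_can: bare metal spray can, 52 mm across, 190 mm tall, loose; origin under its centre
- phone: smartphone lying flat, 72 x 148 x 9 mm, loose; origin under its centre
- compact: square black powder compact, 75 x 75 x 26 mm, loose; origin under its centre
- paper_cup: lidded paper coffee cup, 82 mm across, 115 mm tall, loose; origin under its centre
There are look-alikes about, which are no part of the job. Leave any turquoise look-alike of the remote alone. Several things have the shape of the mirror; the one meant has the colours described above.

How it is judged:
By the outcome, as a careful person would: the job done as asked, in the order asked, and still so for the second after the job is handed in, with the robot touching nothing.
It also fails if it takes over 69 s, if anything falls off the work surface, if the arm or the gripper's body presses on something with over 40 N, if the wrist force passes 120 N, or if a joint passes its speed limit or range.

## Working session

There is one attempt and no reset: what is moved stays moved. The work goes in short steps, Python scripts to look and compute and a shell command to move; the robot and the scene stay as the last step left them, time stands still between calls to the robot, and variables do not carry over. Pictures are saved under pics/ and viewed, at most 10 in all, crops included, and the job is handed in when it is done.

```bash
mkdir -p pics; cat > h.py <<'E'
import numpy as np, cv2
from cell import robot
from scipy.spatial.transform import Rotation as R
def cam(n):
    m=robot.camera_model(n); K=np.array(m["camera_matrix"])
    if "mount" in m:
        s=robot.observe(); T=np.eye(4); T[:3,:3]=R.from_euler('xyz',s["tool_rot"]).as_matrix(); T[:3,3]=s["tool_pos"]
        C=T@np.array(m["mount"]); return K,C[:3,:3],C[:3,3]
    a=np.array(m["attitude"]); 
    A=a if a.shape==(3,3) else R.from_euler('xyz',a).as_matrix() 
    return K,A,np.array(m["position"])
def ray(c,uv,z):
    K,A,p=c; d=A@np.linalg.solve(K,[uv[0],uv[1],1.]); return p+d*(z-p[2])/d[2]
def proj(c,P):
    K,A,p=c; q=K@(A.T@(np.array(P)-p)); return q[:2]/q[2]
def shot(n,f):
    im=robot.read_camera(n)[:,:,::-1].copy(); cv2.imwrite(f"pics/{f}.png",im); return im
E
python3 - <<'E'
from h import *
for n in("scene","top","wrist"): print(robot.camera_model(n))
a=shot("scene","s0"); b=shot("top","t0"); shot("wrist","w0")
print(robot.observe())
cv2.imwrite("pics/both.png",cv2.resize(np.vstack([a,b]),None,fx=.78,fy=.78))
E
```

```text
{'camera_matrix': array([[387.08858177,   0.        , 253.11002935],
       [  0.        , 387.08858177, 188.86542306],
       [  0.        ,   0.        ,   1.        ]]), 'position': array([1.21825468, 0.0832427 , 1.01371184]), 'attitude': array([-2.46483175,  0.01088799,  1.69071246])}
{'camera_matrix': array([[459.48315902,   0.        , 258.71614849],
       [  0.        , 459.48315902, 194.15686851],
       [  0.        ,   0.        ,   1.        ]]), 'position': array([ 0.31096695, -0.00314761,  1.28461531]), 'attitude': array([-2.97561101, -0.0214323 , -1.54069861])}
{'camera_matrix': array([[306.69415033,   0.        , 250.04724329],
       [  0.        , 306.69415033, 190.58987936],
       [  0.        ,   0.        ,   1.        ]]), 'mount': array([[ 1.78252165e-04, -9.57759306e-01, -2.87570999e-01,
         7.80721758e-02],
       [ 9.99999977e-01,  2.03900527e-04, -5.92391662e-05,
         3.74731651e-04],
       [ 1.15372741e-04, -2.87570982e-01,  9.57759321e-01,
        -1.50405652e-01],
       [ 0.00000000e+00,  0.00000000e+00,  0.00000000e+00,
         1.00000000e+00]])}
{'time': 0.15, 'qpos': array([ 1.06600024e+00,  3.42556943e-01,  1.52479412e+00, -3.55498350e-05,
        1.27541861e+00, -1.46056408e-01]), 'qvel': array([-7.80095229e-04, -1.25666402e-03, -3.18391774e-03, -6.85978745e-05,
        9.18943804e-04,  3.30791038e-04]), 'joint_efforts': array([ 1.52283999e-03, -4.31466222e+01, -2.44356126e+01,  7.17408280e-02,
        5.37349354e-02, -1.25127476e-04]), 'tool_pos': array([0.18419373, 0.49130489, 0.2342088 ]), 'tool_rot': array([-3.14042322e+00, -1.37664472e-04,  2.78286327e+00]), 'contact_force': array([ 0.08906198,  0.18598497, -1.00022277]), 'torque': array([-0.01825946,  0.0323116 ,  0.02220635]), 'grip_force': 0.0, 'opening': 0.09156708625150745}
```

View pics/t0.png

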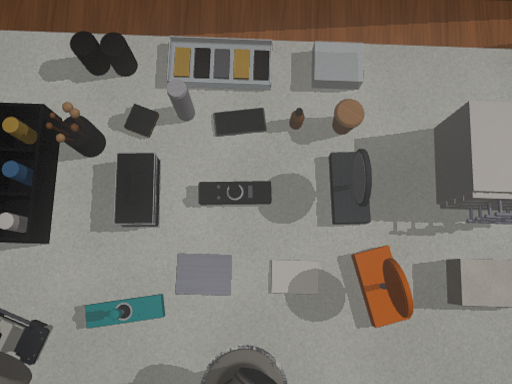

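View pics/s0.png

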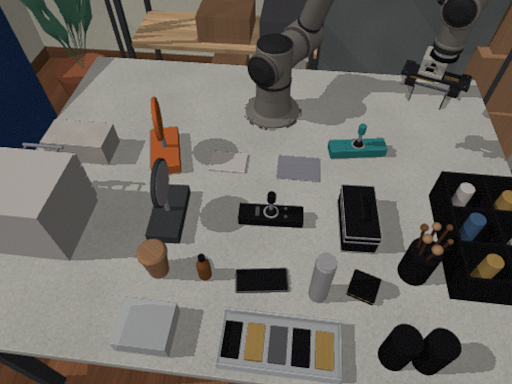

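The top view shows the candidates. For the remote: black at top (235,193) and turquoise at (124,311). The phone at (240,122) and the case at (138,189) are also dark boxes. For the mirror: dark at (350,187) and orange at (383,287). I choose the black remote and the dark mirror, and will check both in one close crop while measuring them.

```bash
python3 - <<'E'
from h import *
im=cv2.imread("pics/t0.png"); c=cam("top")
g=im.max(2)
for nm,(x0,y0,x1,y1) in dict(remote=(190,170,280,215),mirror=(322,140,380,235)).items():
    m=np.zeros_like(g); m[y0:y1,x0:x1]=(g[y0:y1,x0:x1]<75)*255
    m=cv2.morphologyEx(m,cv2.MORPH_CLOSE,np.ones((5,5)))
    ct=max(cv2.findContours(m,0,2)[0],key=cv2.contourArea)
    r=cv2.minAreaRect(ct); b=cv2.boxPoints(r)
    print(nm,r); 
    for p in b: print(p.round(1),ray(c,p,.04)[:2].round(4),ray(c,p,0)[:2].round(4))
    cv2.polylines(im,[ct],True,(0,255,0) if nm=='remote' else (0,0,255),1)
for nm,uv in dict(phone=(240,122),foundation=(297,125),cup=(347,125),can=(187,118),case=(138,189),disc=(287,198)).items(): print(nm,ray(c,uv,0)[:2].round(3))
cv2.imwrite("pics/c1.png",cv2.resize(im[100:250,100:390],None,fx=2.7,fy=2.7,interpolation=cv2.INTER_CUBIC))
E
```

```text
remote ((234.8826141357422, 192.63609313964844), (22.310949325561523, 72.06659698486328), 89.14490509033203)
[198.7 182. ] [0.5485 0.1426] [0.5561 0.1473]
[270.7 180.9] [ 0.5583 -0.0556] [ 0.5663 -0.0573]
[271.1 203.3] [ 0.4961 -0.0582] [ 0.5021 -0.0599]
[199.  204.3] [0.4866 0.1385] [0.4922 0.143 ]
mirror ((350.70721435546875, 186.58340454101562), (74.16200256347656, 41.34504318237305), 86.90594482421875)
[328.1 150.7] [ 0.6502 -0.214 ] [ 0.6611 -0.2208]
[369.3 148.4] [ 0.6608 -0.3302] [ 0.6721 -0.3408]
[373.4 222.5] [ 0.4523 -0.3392] [ 0.4568 -0.35  ]
[332.1 224.7] [ 0.4425 -0.226 ] [ 0.4467 -0.2331]
phone [0.738 0.037]
foundation [ 0.735 -0.13 ]
cup [ 0.74  -0.276]
can [0.744 0.191]
case [0.53  0.317]
disc [ 0.519 -0.105]
```

View pics/c1.png

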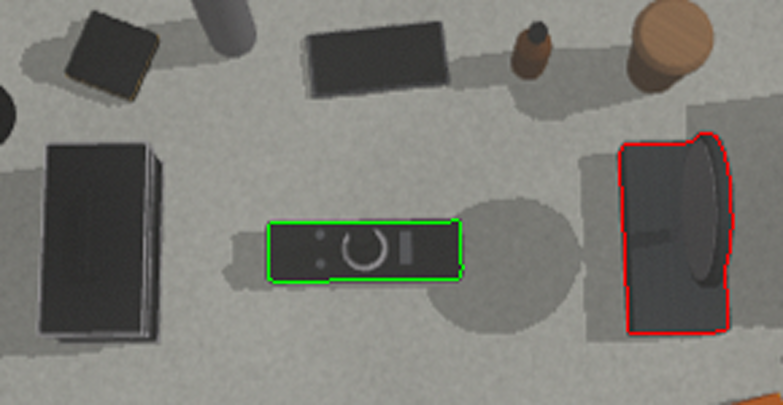

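The crop confirms both choices. The black remote (green outline, crop centre (365,250)) has its ring and stick base in the middle, and the dark mirror (red) has its left long side near crop x≈623. Both are nearly aligned, so I'm moving over the far end of the remote.

```bash
cat >> h.py <<'E'
def go(x,y,z,yaw):
    s=robot.observe(); M=R.from_euler('xyz',s["tool_rot"]).as_matrix(); p=np.array(s["tool_pos"])
    d=M.T@(np.array([x,y,z])-p); dy=(s["tool_rot"][2]-yaw+np.pi)%(2*np.pi)-np.pi
    print("pos",p.round(4),"yaw",round(s["tool_rot"][2],4),"F",np.round(s["contact_force"],1),"| shift",d.round(4),"turn",round(dy,4))
E
python3 -m jog '[[[1,-0.037,-0.02,0,0.12],[1,-0.074,-0.04,0,0.24],[1,-0.111,-0.06,0,0.36],[1,-0.148,-0.08,0,0.48],[1,-0.185,-0.097,0,0.6]]]'
python3 -c "
from h import *
go(0.5185,0.118,0.2,1.62)"
```

```text
time: 0.57
tool_pos: [0.3235, 0.3345, 0.2346]
tool_rot: [-3.141, -0.0, 2.178]
contact_force: [0.6, 0.9, -0.8]
opening: 0.0919
grip_force: 0.0
pos [0.3235 0.3345 0.2346] yaw 2.1776 F [ 0.6  0.9 -0.8] | shift [-0.289   0.0368  0.0346] turn 0.5576
```

```bash

python3 -m jog '[[[1,-0.038,0.005,0,0.11],[1,-0.076,0.01,0,0.22],[1,-0.114,0.015,0,0.33],[1,-0.152,0.02,0,0.44],[1,-0.19,0.024,0,0.558]]]' >/dev/null
python3 -c "
from h import *
go(0.5185,0.118,0.2,1.62)"
```

```text
pos [0.4528 0.1928 0.2346] yaw 1.6192 F [-0.   0.3  0.1] | shift [-0.0779  0.062   0.0346] turn -0.0008
```

```bash

python3 -m jog '[[[1,-0.026,0.02,0.01,0],[1,-0.052,0.041,0.02,0],[1,-0.078,0.062,0.0,0],[1,-0.078,0.062,0.0,0]]]' >/dev/null
python3 -c "
from h import *
go(0.5185,0.118,0.235,1.62); c=cam('wrist'); im=shot('wrist','w1')
for n,P in dict(fa=(.5174,.1405,.04),fb=(.5272,-.057,.04),mid=(.5224,.0418,.04),mir=(.53,-.222,.04)).items(): print(n,proj(c,P).round(1))"
```

```text
pos [0.5221 0.1158 0.2362] yaw 1.6204 F [-0.8 -0.2  0.4] | shift [ 0.0024 -0.0035  0.0012] turn 0.0004
fa [246.3 147.4]
fb [246.8 297.1]
mid [246.6 227.9]
mir [243.5 392.9]
```

View pics/w1.png

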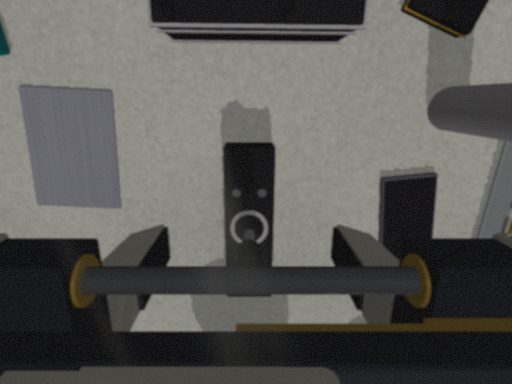

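The wrist view shows the remote upright at cols 224–273, rows 143–295, with the ring at (249,228). It matches the projection to about 3 px. I'll refine its centreline from the mask.

```bash
python3 - <<'E'
from h import *
c=cam('wrist'); im=cv2.imread('pics/w1.png'); g=im.max(2)
L=[];Rr=[]
for v in range(152,215,3):
    row=g[v,205:295]; k=np.where(row<70)[0]+205
    L.append(ray(c,(k.min()-.5,v),.04)); Rr.append(ray(c,(k.max()+.5,v),.04))
for nm,a in(("L",L),("R",Rr)):
    a=np.array(a); f=np.polyfit(a[:,1],a[:,0],1); print(nm,f.round(4),"x at y=.118",np.polyval(f,.118).round(4))
col=g[120:200,249]; print("end row",120+np.where(col<60)[0].min(), ray(c,(249,119.5+np.where(col<60)[0].min()),.04).round(4))
go(.5185,.118,.05,1.62)
E
```

```text
L [-0.0474  0.4957] x at y=.118 0.4901
R [-0.0421  0.5533] x at y=.118 0.5483
end row 143 [0.5179 0.1485 0.04  ]
pos [0.5202 0.1177 0.2354] yaw 1.6207 F [-0.4  1.2 -1.3] | shift [ 0.0004 -0.0022  0.1854] turn 0.0007
```

```bash

python3 -m jog '[[[1,0,-0.001,0.04,0.004],[1,0,-0.001,0.08,0.004],[1,0,-0.001,0.12,0.004],[1,0,-0.001,0.16,0.004],[1,0,-0.001,0.185,0.004]]]'
python3 -m jog '[[[1,0,0,0.015,0],[1,0,0,0.03,0],[1,0,0,0.03,0],[0.6,0,0,0.03,0],[0.3,0,0,0.03,0]]]' 8
python3 -m jog '[[[0,0,0,0,0],[-0.1,0,0,0,0],[-0.1,0,0,0,0],[-0.1,0,0,0,0],[-0.1,0,0,0,0]]]' 8
```

```text
time: 1.78
tool_pos: [0.514, 0.1206, 0.0461]
tool_rot: [-3.137, -0.0, 1.622]
contact_force: [-0.7, -0.4, 0.1]
opening: 0.0922
grip_force: 0.0
time: 2.2
tool_pos: [0.5172, 0.1205, 0.0205]
tool_rot: [3.141, -0.0, 1.621]
contact_force: [0.7, -1.2, 0.2]
opening: 0.0828
grip_force: 0.0
time: 2.62
tool_pos: [0.518, 0.1201, 0.0207]
tool_rot: [3.139, -0.0, 1.621]
contact_force: [1.2, 0.9, 5.6]
opening: 0.0601
grip_force: 8.0
```

```bash

python3 -m jog '[[[-0.1,-0.006,0,0,0],[-0.1,-0.018,0,0,0],[-0.1,-0.032,0,0,0],[-0.1,-0.046,0,0,0],[-0.1,-0.06,0,0,0]]]'
python3 -m jog '[[[-0.1,-0.014,0,0,0],[-0.1,-0.028,0,0,0],[-0.1,-0.042,0,0,0],[-0.1,-0.054,0,0,0],[-0.1,-0.06,0,0,0]]]'
python3 -m jog '[[[-0.1,0,0,0,0],[-0.1,0,0,0,0]]]' >/dev/null
python3 - <<'E'
from h import *
im=shot("top","t1"); go(.52,0,.02,1.62); shot("scene","s1")
cv2.imwrite("pics/c2.png",cv2.resize(im[140:240,210:390],None,fx=4,fy=4,interpolation=cv2.INTER_CUBIC))
E
```

```text
time: 3.03
tool_pos: [0.5206, 0.0602, 0.0207]
tool_rot: [3.14, -0.001, 1.621]
contact_force: [0.3, 4.0, 7.2]
opening: 0.0605
grip_force: 8.0
time: 3.45
tool_pos: [0.5236, -0.0006, 0.0206]
tool_rot: [3.14, -0.0, 1.62]
contact_force: [-0.5, 4.5, 7.6]
opening: 0.0602
grip_force: 8.0
pos [ 0.5237 -0.0011  0.0207] yaw 1.6203 F [-0.2 -4.6  6.7] | shift [ 0.0013 -0.0036  0.0006] turn 0.0003
```

View pics/c2.png

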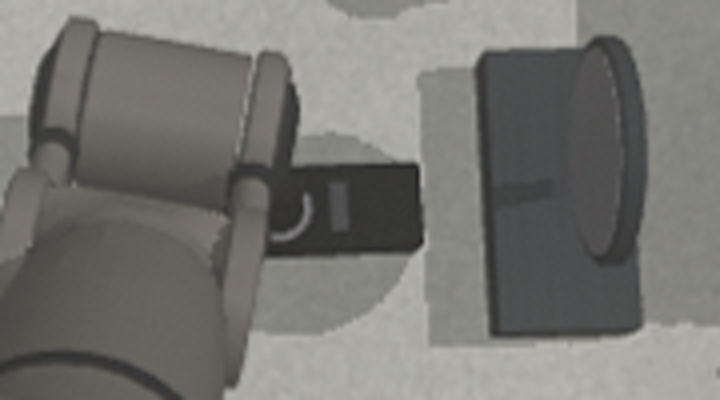

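The remote's front end is at crop x≈420. The base's outer left edge runs (477,60)→(490,335), with its lit top starting about 7 px further in. I'll measure the gap and the two angles from these edges.

```bash
python3 - <<'E'
from h import *
im=cv2.imread("pics/t1.png"); c=cam("top"); g=im.max(2).astype(float)
def edge(vs,u0,u1,rise):  # subpixel threshold crossing
    out=[]
    for v in vs:
        r=g[v,u0:u1]; t=72
        for i in range(len(r)-1):
            if (r[i]-t)*(r[i+1]-t)<0 and (r[i+1]>r[i])==rise: out.append((u0+i+(t-r[i])/(r[i+1]-r[i]),v)); break
    return np.array(out)
e=edge(range(184,200,1),306,325,True); P=np.array([ray(c,p,.04) for p in e])
b=edge(range(157,220,1),318,345,False); B=np.array([ray(c,p,0) for p in b])
print(g[190,306:345].astype(int), len(e),len(b))
fr=np.polyfit(P[:,0],P[:,1],1); fb=np.polyfit(B[:,0],B[:,1],1)
print("remote end slope",fr," base",fb,"std",np.std(B[:,1]-np.polyval(fb,B[:,0])))
xm=P[:,0].mean(); print(xm,"gap",np.polyval(fr,xm)-np.polyval(fb,xm))
k=robot.observe()["tool_pos"]; print("predicted end from grip", k)
E
```

```text
[ 55  56  54  53  54  57  55  55  50 117 134 135 132 134 136 132 134 137
 137 136 137 138 141 140  94  59  57  65  68  67  67  66  69  65  69  71
  71  71  73] 16 60
remote end slope [ 0.08352734 -0.22194645]  base [ 0.05883857 -0.26085003] std 0.00024376152351964685
0.5328642701969766 gap 0.05205933802983029
predicted end from grip [ 0.52368917 -0.00103093  0.02063415]
```

```bash

python3 -m jog '[[[-0.1,-0.01,0,0,-0.008],[-0.1,-0.021,0,0,-0.008],[-0.1,-0.032,0,0,-0.008],[-0.1,-0.041,0,0,-0.008],[-0.1,-0.043,0,0,-0.008]]]'
python3 -m jog '[[[-0.1,0,0,0,0],[-0.1,0,0,0,0]]]' >/dev/null
python3 - <<'E'
from h import *
im=shot("top","t2"); go(.52,0,.02,1.63); c=cam("top"); g=im.max(2).astype(float)
print(g[190,322:345].astype(int))
def cross(v,u0,u1,rise):
    r=g[v,u0:u1]
    for i in range(len(r)-1):
        if (r[i]-95)*(r[i+1]-95)<0 and (r[i+1]>r[i])==rise: return u0+i+(95-r[i])/(r[i+1]-r[i])
for v in range(183,205,2):
    a,b=cross(v,318,340,True),cross(v,326,340,False)
    if a and b: A,B=ray(c,(a,v),.04),ray(c,(b,v),0); print(v,round(A[0],3),"gap mm",round(1e3*(A[1]-B[1]),1))
# upper long edge of remote
E=[]
for u in range(285,326,2):
    col=g[165:200,u]
    for i in range(len(col)-1):
        if col[i]>=85>col[i+1] and col[i+1:i+4].max()<75: E.append(ray(c,(u,165+i+(col[i]-85)/(col[i]-col[i+1])),.04)); break
E=np.array(E); print(len(E),np.polyfit(E[:,1],E[:,0],1))
E
```

```text
time: 4.13
tool_pos: [0.5256, -0.0435, 0.0205]
tool_rot: [3.14, -0.0, 1.627]
contact_force: [0.2, 5.1, 7.9]
opening: 0.0603
grip_force: 8.0
pos [ 0.5256 -0.0436  0.0205] yaw 1.6284 F [-0.1 -2.1  6.7] | shift [ 0.0438 -0.0031  0.0005] turn -0.0016
[51 53 52 51 52 50 51 51 52 52 53 63 66 65 66 65 66 65 68 69 70 69 71]
201 0.508 gap mm 8.5
203 0.501 gap mm 42.0
17 [-0.20507911  0.52519055]
```

```bash

python3 -m jog '[[[-0.1,-0.0012,0,0,0],[-0.1,-0.0024,0,0,0],[-0.1,-0.0036,0,0,0],[-0.1,-0.0048,0,0,0],[-0.1,-0.006,0,0,0]]]' 5
python3 -m jog '[[[-0.1,-0.0005,0,0,0],[-0.1,-0.001,0,0,0]]]'
python3 -m jog '[[[-0.1,-0.0005,0,0,0],[-0.1,-0.001,0,0,0]]]'
python3 -m jog '[[[-0.1,-0.0005,0,0,0],[-0.1,-0.001,0,0,0]]]'
```

```text
time: 4.77
tool_pos: [0.5256, -0.0483, 0.0203]
tool_rot: [3.141, -0.001, 1.629]
contact_force: [-0.3, 4.7, 5.3]
opening: 0.0601
grip_force: 5.0
time: 4.93
tool_pos: [0.5256, -0.0492, 0.0202]
tool_rot: [3.141, -0.001, 1.628]
contact_force: [0.7, 5.6, 4.1]
opening: 0.0602
grip_force: 5.0
time: 5.1
tool_pos: [0.5257, -0.0499, 0.02]
tool_rot: [3.141, -0.001, 1.629]
contact_force: [2.4, 6.7, 2.3]
opening: 0.0601
grip_force: 5.0
time: 5.27
tool_pos: [0.5257, -0.0507, 0.0199]
tool_rot: [3.141, -0.002, 1.629]
contact_force: [1.7, 6.7, 0.5]
opening: 0.0603
grip_force: 5.0
```

```bash
python3 - <<'E'
from h import *
im=shot("scene","s3"); t=shot("top","t3"); go(.52,0,.02,1.63)
A=cv2.resize(im[150:260,140:310],(680,440),interpolation=cv2.INTER_CUBIC)
cv2.imwrite("pics/c3.png",A); c=cam("top"); print(t.max(2)[190,325:345])
cs=cam("scene"); print([proj(cs,P).round(1) for P in((.525,-.0507,.02),(.45,-.233,.04),(.65,-.222,.04),(.45,-.233,0))])
E
```

```text
pos [ 0.5257 -0.0508  0.0198] yaw 1.6286 F [1.3 5.8 1.9] | shift [ 0.051  -0.0028 -0.0001] turn -0.0014
[52 51 50 51 52 50 52 49 63 65 65 63 63 67 65 67 70 69 70 70]
[array([240.6, 212.3]), array([188.3, 184.9]), array([176.7, 237.6]), array([190. , 192.5])]
```

View pics/c3.png

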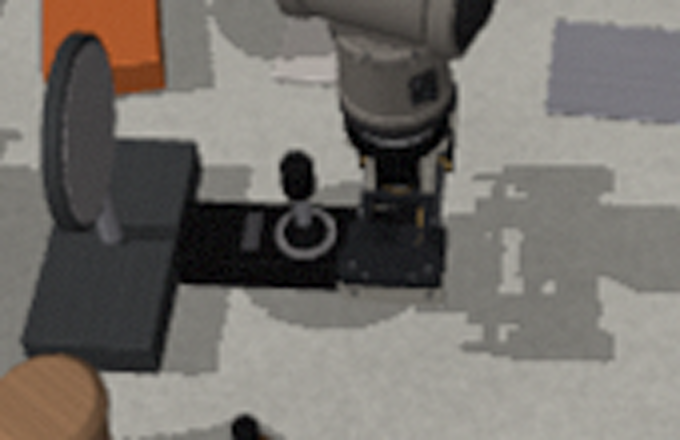

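```bash

python3 -m jog '[[[-0.1,0,0,0,0],[-0.1,0,0,0,0]]]'
python3 -m jog '[[[-0.1,-0.0005,0,0,0],[-0.1,-0.001,0,0,0]]]'
python3 -m jog '[[[-0.1,-0.0005,0,0,0],[-0.1,-0.001,0,0,0]]]'
python3 - <<'E'
from h import *
for f in("s3",):
    g=cv2.imread(f"pics/{f}.png").max(2)
    for v in (203,208,213,218): print(v,g[v,176:200])
E
```

```text
time: 5.53
tool_pos: [0.5257, -0.0508, 0.0198]
tool_rot: [3.141, -0.001, 1.629]
contact_force: [2.1, 6.0, 2.4]
opening: 0.0601
grip_force: 5.0
time: 5.7
tool_pos: [0.5258, -0.0516, 0.0198]
tool_rot: [3.141, -0.002, 1.629]
contact_force: [2.8, 7.1, 1.2]
opening: 0.0601
grip_force: 5.0
time: 5.87
tool_pos: [0.5258, -0.0526, 0.0197]
tool_rot: [3.141, -0.002, 1.629]
contact_force: [1.6, 7.1, 0.7]
opening: 0.0604
grip_force: 5.0
203 [59 55 57 53 57 57 56 61 51 29 17 12 17 12 15 20 18 10 18 14 17 18 16 17]
208 [42 42 41 42 43 44 42 39 27 15 18  8 13 13 16 12 16 19 18 12 14 14 16 16]
213 [54 57 58 53 58 56 50 22 14 14 17 13 17  8 15  8 17 14 14 17 12 14 15 10]
218 [56 57 53 59 58 47 26 23 24  6  9 11 15 17 14 12  4  5 12 10 14 13 17 18]
```

The force levels off at 7 N, which is the pads slipping, and it holds about 6 N when stopped, so the remote is against the base. The scene crop also shows the end at (185,240) touching the base's side with no bright gap. I'll let go, then give a soft centred push on the rear end with closed fingers so the end sits flush.

```bash

python3 -m jog '[[[0.2,0,0,0,0],[0.6,0,0,0,0],[1,0,0,0,0],[1,0,0,0,0],[1,0,0,0,0]]]'
python3 -m jog '[[[1,0,0,-0.02,0],[1,0,0,-0.05,0],[1,0.02,0,-0.06,0],[0,0.045,0,-0.06,0],[-1,0.06,0,-0.06,0]]]' 20
python3 -m jog '[[[-1,0,0,0,0],[-1,0,0,0,0],[-1,0,0,0.02,0],[-1,0,0,0.04,0],[-1,0,0,0.055,0]]]'
python3 - <<'E'
from h import *
go(.5257,-.05,.02,1.629); print(robot.observe()["opening"])
im=shot('wrist','w4'); c=cam('wrist'); g=im.max(2)
L=[];Rr=[]
im=shot("top","t4")
E
```

```text
time: 6.28
tool_pos: [0.5256, -0.054, 0.0196]
tool_rot: [-3.141, -0.0, 1.629]
contact_force: [-0.5, 0.9, 0.4]
opening: 0.082
grip_force: 0.0
time: 6.7
tool_pos: [0.5225, 0.0071, 0.0808]
tool_rot: [3.14, -0.0, 1.628]
contact_force: [-0.4, -0.2, -0.2]
opening: 0.0835
grip_force: 0.0
time: 7.12
tool_pos: [0.5221, 0.0049, 0.0235]
tool_rot: [-3.141, 0.0, 1.628]
contact_force: [-0.7, -0.8, 0.1]
opening: 0.0499
grip_force: 0.0
pos [0.5221 0.0049 0.0235] yaw 1.628 F [-0.7 -0.8  0.1] | shift [-0.0551  0.0005  0.0035] turn -0.001
0.04985678207095339
```

View pics/w4.png

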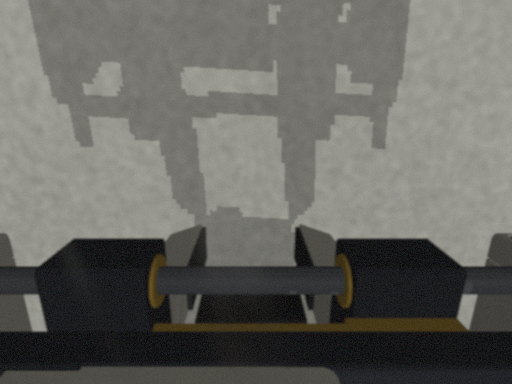

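The wrist view shows the rear end of the remote at about row 293, between the part-closed fingers and ahead of them. I'll finish closing and creep forward.

```bash

python3 -m jog '[[[-1,0,0,0,0],[-1,0,0,0,0],[-1,0,0,0,0],[-1,0,0,0,0],[-1,0,0,0,0]]]'
python3 -m jog '[[[-1,-0.003,0,0,0],[-1,-0.006,0,0,0],[-1,-0.009,0,0,0],[-1,-0.011,0,0,0],[-1,-0.012,0,0,0]]]'
python3 -m jog '[[[-1,-0.001,0,0,0],[-1,-0.002,0,0,0],[-1,-0.003,0,0,0]]]'
python3 -m jog '[[[-1,-0.001,0,0,0],[-1,-0.002,0,0,0]]]'
```

```text
time: 7.63
tool_pos: [0.5227, 0.0059, 0.0254]
tool_rot: [3.14, 0.0, 1.629]
contact_force: [0.5, -0.4, 0.2]
opening: 0.0085
grip_force: 0.0
time: 8.05
tool_pos: [0.5231, -0.0064, 0.0247]
tool_rot: [3.141, -0.0, 1.628]
contact_force: [-0.7, -0.5, 0.6]
opening: 0.0005
grip_force: 0.0
time: 8.3
tool_pos: [0.5232, -0.009, 0.0247]
tool_rot: [3.142, -0.0, 1.629]
contact_force: [-0.5, 1.0, -0.1]
opening: 0.0008
grip_force: 0.0
time: 8.47
tool_pos: [0.5233, -0.0109, 0.0247]
tool_rot: [-3.142, -0.0, 1.629]
contact_force: [0.5, 0.8, -1.0]
opening: 0.0006
grip_force: 0.0
```

```bash

for i in 1; do :; done
python3 -m jog '[[[-1,-0.001,0,0,0],[-1,-0.002,0,0,0]]]' | grep -E "pos|contact"
python3 -m jog '[[[-1,-0.001,0,0,0],[-1,-0.002,0,0,0]]]' | grep -E "pos|contact"
python3 -m jog '[[[-1,-0.0005,0,0,0],[-1,-0.001,0,0,0]]]' | grep -E "pos|contact"
```

```text
tool_pos: [0.5234, -0.013, 0.0247]
contact_force: [0.3, -0.7, 0.7]
tool_pos: [0.5235, -0.015, 0.0247]
contact_force: [0.2, -0.3, -0.6]
tool_pos: [0.5236, -0.016, 0.0247]
contact_force: [-0.0, 1.4, -0.1]
```

```bash

python3 -m jog '[[[-1,-0.001,0,0,0],[-1,-0.002,0,0,0]]]' | grep -E "pos|contact"
python3 -m jog '[[[-1,-0.0005,0,0,0],[-1,-0.001,0,0,0]]]' | grep -E "pos|contact"
python3 -m jog '[[[-1,-0.0005,0,0,0],[-1,-0.001,0,0,0]]]' | grep -E "pos|contact"
python3 -m jog '[[[-1,-0.0005,0,0,0],[-1,-0.001,0,0,0]]]' | grep -E "pos|contact"
```

```text
tool_pos: [0.5236, -0.0164, 0.0247]
contact_force: [1.6, 14.5, 1.1]
tool_pos: [0.5236, -0.0165, 0.0248]
contact_force: [1.1, 16.5, 1.5]
tool_pos: [0.5236, -0.0166, 0.0248]
contact_force: [1.2, 20.7, 2.2]
tool_pos: [0.5236, -0.0166, 0.0248]
contact_force: [1.6, 27.0, 3.6]
```

It is firmly against the base: contact was immediate and stiff at y = -0.0164. 27 N is more push than I wanted, so I'm backing off at once, then raising to knob height.

```bash

python3 -m jog '[[[-1,0.004,0,0,0],[-1,0.012,0,0,0],[-1,0.012,0,-0.03,0],[-1,0.012,0,-0.06,0],[-1,0.012,0,-0.082,0]]]' | grep -E "time|pos|contact"
python3 - <<'E'
from h import *
go(.5257,-.05,.107,1.629)
t=shot("top","t5"); c=cam("top"); im=shot("wrist","w5"); s=shot("scene","s5")
cv2.imwrite("pics/c5.png",np.hstack([cv2.resize(s[150:250,160:280],(480,400)),cv2.resize(im,None,fx=.6,fy=1.0417)[:400]]))
E
```

```text
time: 10.05
tool_pos: [0.5235, -0.0088, 0.1085]
contact_force: [0.3, 0.3, -0.0]
pos [ 0.5235 -0.0088  0.1085] yaw 1.629 F [ 0.3  0.3 -0. ] | shift [-0.0413 -0.0002  0.0015] turn -0.0
```

View pics/c5.png

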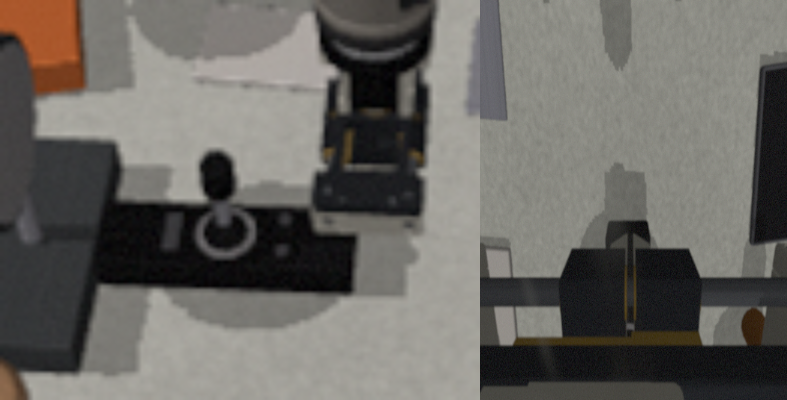

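The left half shows the remote's end flush along the base side (105,200)–(98,280), with the stick upright at (215,180). The right half shows the closed fingers over the remote's centreline. Next I approach the knob, and contact is due about 95 mm ahead.

```bash

python3 -m jog '[[[-1,-0.02,0,0,0],[-1,-0.04,0,0,0],[-1,-0.06,0,0,0],[-1,-0.075,0,0,0],[-1,-0.085,0,0,0]]]' | grep -E "time|pos|contact"
python3 -m jog '[[[-1,-0.003,0,0,0],[-1,-0.005,0,0,0],[-1,-0.007,0,0,0],[-1,-0.008,0,0,0],[-1,-0.009,0,0,0]]]' | grep -E "time|pos|contact"
python3 -m jog '[[[-1,-0.002,0,0,0],[-1,-0.004,0,0,0],[-1,-0.006,0,0,0],[-1,-0.008,0,0,0],[-1,-0.01,0,0,0]]]' | grep -E "time|pos|contact"
```

```text
time: 10.62
tool_pos: [0.5273, -0.095, 0.1053]
contact_force: [-0.7, 0.0, 0.8]
time: 11.03
tool_pos: [0.5285, -0.1022, 0.1066]
contact_force: [-0.2, -0.5, -0.2]
time: 11.45
tool_pos: [0.5293, -0.1127, 0.1069]
contact_force: [-0.6, 1.9, 2.8]
```

```bash

python3 -m jog '[[[-1,-0.002,0,0,0],[-1,-0.004,0,0,0],[-1,-0.006,0,0,0],[-1,-0.008,0,0,0],[-1,-0.0095,0,0,0]]]' | grep -E "time|pos|contact"
python3 -m jog '[[[-1,-0.001,0,0,0],[-1,-0.002,0,0,0],[-1,-0.003,0,0,0],[-1,-0.004,0,0,0],[-1,-0.0045,0,0,0]]]' | grep -E "time|pos|contact"
python3 - <<'E'
from h import *
s=shot("scene","s6"); cs=cam("scene"); go(.53,-.13,.107,1.629)
cv2.imwrite("pics/c6.png",cv2.resize(s[150:250,160:280],(720,600),interpolation=cv2.INTER_CUBIC))
u=np.array([.058,-.998,0]); p0=np.array([.5302,-.1262,.04])
for th in(0,.25,.38,.5): print(th,proj(cs,p0+.089*(np.sin(th)*u+np.cos(th)*np.array([0,0,1]))).round(1), ((proj(cs,p0+.089*(np.sin(th)*u+np.cos(th)*np.array([0,0,1])))-[160,150])*6).round(0))
E
```

```text
time: 11.87
tool_pos: [0.5297, -0.1222, 0.1068]
contact_force: [-1.7, 3.4, 3.0]
time: 12.28
tool_pos: [0.5298, -0.1266, 0.1065]
contact_force: [-0.4, 4.3, 2.3]
pos [ 0.5299 -0.1267  0.1065] yaw 1.6287 F [-0.6  5.   2.3] | shift [-0.0034 -0.     -0.0005] turn -0.0003
0 [213.5 189.8] [321. 239.]
0.25 [206.2 190.1] [277. 241.]
0.38 [202.6 190.7] [256. 244.]
0.5 [199.5 191.5] [237. 249.]
```

View pics/c6.png

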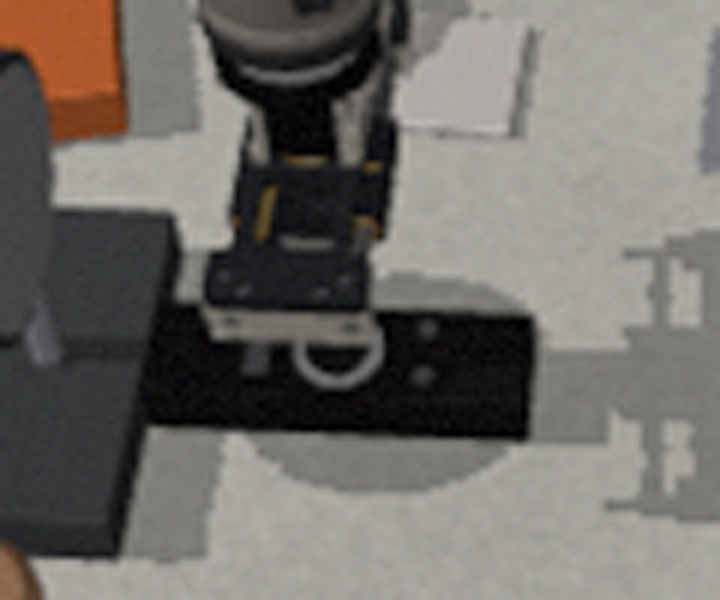

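The gripper hides the knob behind it. The remote's end is still tight on the base at (150,420), and about 4.6 N agrees with roughly 0.36 rad of tilt. I add 1 mm and hold for about 2.9 s.

```bash

python3 -m jog '[[[-1,-0.001,0,0,0],[-1,-0.001,0,0,0],[-1,-0.001,0,0,0],[-1,-0.001,0,0,0],[-1,-0.001,0,0,0]]]' | grep -E "time|pos|contact"
python3 -m jog '[[[-1,0,0,0,0],[-1,0,0,0,0],[-1,0,0,0,0],[-1,0,0,0,0],[-1,0,0,0,0]]]' | grep contact
python3 -m jog '[[[-1,0,0,0,0],[-1,0,0,0,0],[-1,0,0,0,0],[-1,0,0,0,0],[-1,0,0,0,0]]]' | grep contact
python3 -m jog '[[[-1,0,0,0,0],[-1,0,0,0,0],[-1,0,0,0,0],[-1,0,0,0,0],[-1,0,0,0,0]]]' | grep contact
python3 -m jog '[[[-1,0,0,0,0],[-1,0,0,0,0],[-1,0,0,0,0],[-1,0,0,0,0],[-1,0,0,0,0]]]' | grep contact
python3 -m jog '[[[-1,0,0,0,0],[-1,0,0,0,0],[-1,0,0,0,0],[-1,0,0,0,0],[-1,0,0,0,0]]]' | grep contact
python3 -m jog '[[[-1,0,0,0,0],[-1,0,0,0,0],[-1,0,0,0,0],[-1,0,0,0,0],[-1,0,0,0,0]]]' | grep -E "time|pos|contact"
```

```text
time: 12.75
tool_pos: [0.5299, -0.1275, 0.1065]
contact_force: [0.6, 5.0, 0.9]
contact_force: [-0.4, 5.1, 1.8]
contact_force: [0.0, 5.0, 1.1]
contact_force: [-1.4, 4.9, 1.4]
contact_force: [-1.0, 4.4, 0.8]
contact_force: [-0.5, 4.5, 0.7]
time: 15.25
tool_pos: [0.53, -0.1275, 0.1066]
contact_force: [-0.3, 4.7, 0.8]
```

Held steadily at about 4.8 N. I'll ease back slowly so the spring follows the finger, then withdraw clear.

```bash

python3 -m jog '[[[-1,0.0015,0,0,0],[-1,0.003,0,0,0],[-1,0.0045,0,0,0],[-1,0.006,0,0,0],[-1,0.0075,0,0,0]]]' | grep contact
python3 -m jog '[[[-1,0.0015,0,0,0],[-1,0.003,0,0,0],[-1,0.0045,0,0,0],[-1,0.006,0,0,0],[-1,0.0075,0,0,0]]]' | grep contact
python3 -m jog '[[[-1,0.0015,0,0,0],[-1,0.003,0,0,0],[-1,0.0045,0,0,0],[-1,0.006,0,0,0],[-1,0.0075,0,0,0]]]' | grep contact
python3 -m jog '[[[-1,0.003,0,0,0],[-1,0.01,0,0,0],[-1,0.025,0,0,0],[-1,0.045,0,0,0],[-1,0.07,0,0,0]]]' | grep -E "time|pos|contact"
python3 -m jog '[[[-1,0.03,0,-0.02,0],[-1,0.06,0,-0.05,0],[-1,0.09,0,-0.08,0],[-1,0.12,0,-0.1,0],[-1,0.14,0,-0.1,0]]]' | grep -E "time|pos|contact"
python3 - <<'E'
from h import *
s=shot("scene","s7"); t=shot("top","t7")
cv2.imwrite("pics/c7.png",np.hstack([cv2.resize(s[130:290,130:330],(400,320)),cv2.resize(t[90:250,190:390],(400,320))]))
E
```

```text
contact_force: [0.2, 3.0, 3.2]
contact_force: [0.0, 1.4, 2.1]
contact_force: [-0.5, 1.0, -0.6]
time: 16.92
tool_pos: [0.5247, -0.0351, 0.1067]
contact_force: [1.0, 0.0, -0.1]
time: 17.33
tool_pos: [0.5181, 0.1075, 0.2116]
contact_force: [0.9, 0.2, 0.7]
```

View pics/c7.png

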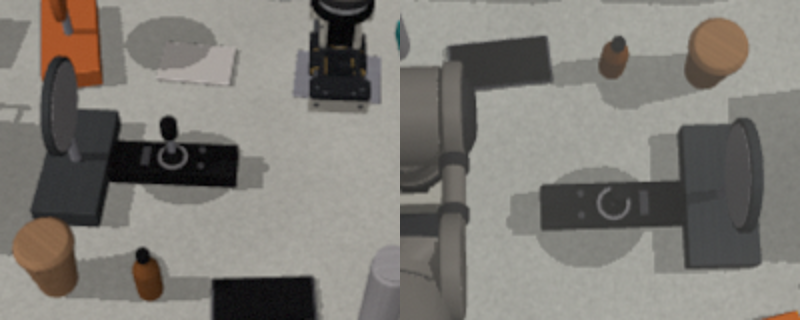

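Both views show the remote's end against the base with no visible gap, the stick upright at (168,130), and the cup, bottle, phone and can undisturbed. The gripper is clear, so I'm handing in.

```bash
python3 -c "
from cell import robot
print(robot.hand_in())"
```

```text
the job is handed in; nothing more can be done
None
```

I slid the remote flush against the mirror base, held its stick towards the mirror for about 2.9 s at an estimated 0.35–0.4 rad (judged from force and travel, as the gripper hid the knob), let it return upright and handed in at about 17 s; the one blemish was a brief 27 N push on the remote's rear end while checking it was flush, more than I intended, and no verdict came back.

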